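# Cover the filter funnel and change the vacuum over to it

### The arm

A 7-joint arm with a two-finger parallel gripper is mounted at the origin on the work surface. World frame = base frame: x ahead of the robot, y to its left, z up, the work surface at z = 0. Lengths are in m, angles in rad, forces in N, time in s.
With the tool pointing down it reaches from about 0.4 to 0.875 m from the base axis. Payload 19.3 kg.
Tool frame: the origin (TCP) lies at the very end of the fingers, on their centre line; the grasp point (between the pads) lies bot.grasp_offset behind it (bot.grasp_offset is the distance from the TCP to the grasp point, in m); z points along the fingers, y is the direction in which the jaws open and shut (so a half turn about z gives the same grasp; the last joint's range is limited). The gripper opens to 85 mm and grips with 20 to 120 N. Pads are 22 mm wide; open, the fingers measure 114 mm over their backs; the gripper's body (76 mm by 85 mm) begins 54 mm behind the grasp point. The pads swing forward as they close: fully open they stand 13 mm farther back than shut.
Start: joints at [1.196, 0.521, -0.036, 1.599, 0.021, 1.021, -0.113], TCP at [0.188, -0.596, 0.231] pointing down, gripper open.
Joint ranges: [-2.91, 2.91], [-0.3, 2.13], [-1.5, 1.42], [0.17, 2.43], [-1.26, 4.41], [0.16, 1.93], [-2.52, 2.52]. Speed limits (rad/s): [1.89, 1.89, 2.39, 2.39, 3.01, 3.01, 3.01].

### API

Orientations are given as [roll, pitch, yaw] about the fixed x, y, z axes, in that order (R = Rz(yaw) Ry(pitch) Rx(roll)).
In Python, from workcell import bot gives the robot as it stands. The module is installed in compiled form; this text tells all that it offers.
- The arm moves only by the shell command python3 -m handwheel 'ROWS' [OPENING] [FORCE]. ROWS is JSON, a list of rows, each a list of 6 numbers: the shift along the tool's x, y, z as a fraction of full scale, then the turn, a rotation vector about the tool's x, y, z as a fraction of full scale. In form: [[x, y, z, rx, ry, rz], ...]. A call has 1 to 8 rows; each row shifts and turns the commanded pose from where the row before left it, along the tool's axes as they then stand; what a row does not reach is not made up. Full scale, the value 1, is 0.025 m for a shift and 360 degrees for a turn. A row lasts 1/8 s, in which the tool goes at most 62.5 mm and 10.7 degrees, less where a joint would pass 70% of its speed; a pose out of reach is approached as far as the arm can. A call with a number of a shift or a turn outside -1 to 1 is refused whole. A call with a gripper value outside its range is refused whole. OPENING is the closure, from -1 (fully open) to 1 (shut), set as the call begins (- or left out, the last holds). The fingers move at their own pace and stop on an object; FORCE is the grip in N (left out, the last holds). Time passes only in rows, so rows that do not move let the fingers close. It gives the time, the measured TCP pose, the force and the opening at its end, in the units of the state.
- bot.observe(): the state, without advancing time (a new reading comes with each control period).
- bot.grab_frame(name): name is "side" or "top" or "wrist"; returns a dict with "pixels" (384x512x3 uint8, blue, green, red), "vertical_fov" (degrees; the focal length in pixels is half the picture's height over the tangent of half this angle, whatever the lens; pixels are square), "cx", "cy" (the principal point, pixels), "R" (3x3) and "t" (3): a world point X has camera coordinates R X + t. Camera axes: x right, y down, z forward; pixel columns grow to the right and rows downward; lengths in m; the calibration is good to about 2 mm. A picture is of the moment at which its call begins. There is no depth.
- bot.job_done(): hands the job in, once; it reports no verdict.
Trained networks look in a picture, given as the dict that the camera call returned (one of the last four; its "shot" number tells which), for a name from the list of things; names that differ only in an ending like _2 or _b are one class to them, and where a whole thing is asked for, a point or a joint stands for the part that bears it (a point fixed in the world has none). Each returns a list of dicts, best first, with "score" (0 to 1); they miss things now and then, are a little off and sometimes report something else, mostly with a low value. They report only what shows in the picture. A call takes as long as a camera call. They do not tell look-alikes from the thing itself.
- bot.trace(picture, thing): "region" (384x512 bool, what is visible of it) and "point" ([column, row] in pixels, amid what is visible of it).
The state is a dict: "clock": time; "qpos": joint angles; "qd": joint speeds; "joint_efforts": joint torques, N m; "position": TCP position; "tool_rot": TCP orientation; "force": force on the tool from outside, world axes, zero at the start; "moment": the same for the moment, N m; "grip_width": finger opening in m.
Only numpy, scipy, OpenCV 4.12 (cv2) and the standard library are available. Lean on these libraries where they do the work, as an engineer would, in place of code of your own. Each camera call takes 0.05 s, during which the arm holds its last target.

### The job

Get the filter funnel on the vacuum manifold ready and draw on it: set its steel lid squarely on the funnel, and shut the valve that was left open under a bare station (lever down level). Only when both are done, open the valve under the funnel by swinging its lever fully upright. Leave the third valve shut and the things lying about undisturbed.

Things in the scene. Friction and masses are not known exactly. Their poses are not given: they have to be found in the camera images.
- manifold: fixed steel vacuum manifold: level tube 400 mm long, 50 mm thick, axis 52 mm above the bench; grey pump (130 x 100 x 180 mm high) at its -y end (middle at y = -300 mm), dial gauge (top 124 mm high) at y = +222 mm. Origin on the bench under the tube's middle; x level, from the lever side to the back, y along the tube, z up. Three stations at y = -140, 0, +140 mm, in any order
- funnel_rim (a point): centre of the open mouth of the steel filter funnel, 265 mm above the bench, on the axis of the only station with a funnel. Outside diameter 90 mm, wall 3 mm, straight from 195 to 265 mm above the bench, tapering below to 56 mm at 175 mm. The lever below stands under its front, so a vertical gripper does not get to it. Bare stations: risers with a round support 58 mm wide, top at 172 mm
- lid: loose steel lid, about 0.14 kg, on the bench at the left, knob up. Origin at the centre of its underside, z up. Upwards: tapered locating step 68 to 77 mm in diameter, 6 mm high (goes inside the 84 mm mouth); disc 96 mm, 4 mm thick; neck 12 mm, 6 mm high; knob 24 mm in diameter, 16 to 34 mm above the origin. Seated, the disc lies on the rim, origin 6 mm below point funnel_rim
- funnel_valve (a joint): lever of the valve under the funnel, shut at the start. 0 = shut: level, pointing to the manifold's +y; 1.571 = open: straight up; it turns about the manifold's x axis. Spring over-centre: rests only at the two stops, takes about 0.15 N m (4 N at the grip) to leave one, and past about 0.8 rad snaps to the other by itself
- funnel_valve_stem (a point): pivot of that lever: on its axis, in the lever's mid-plane, 45 mm in front (manifold's -x) of the station's upright axis and 108 mm above the bench; axes parallel to the manifold's
- funnel_valve_grip (a point): middle of that lever's black round grip, 36 mm from the pivot; grip diameter 14 mm, rounded end 55 mm from the pivot, no part of the lever lies in front of the grip's plane by more than 10 mm
- bare_valve (a joint): lever of the valve of the bare station (no funnel) that was left open. 0 = shut: level, pointing to the manifold's +y; 1.571 = open: straight up; it turns about the manifold's x axis. Spring over-centre: rests only at the two stops, takes about 0.15 N m (4 N at the grip) to leave one, and past about 0.8 rad snaps to the other by itself
- bare_valve_stem (a point): pivot of that lever: on its axis, in the lever's mid-plane, 45 mm in front (manifold's -x) of the station's upright axis and 108 mm above the bench; axes parallel to the manifold's
- bare_valve_grip (a point): middle of that lever's black round grip, 36 mm from the pivot; grip diameter 14 mm, rounded end 55 mm from the pivot, no part of the lever lies in front of the grip's plane by more than 10 mm
- spare_valve (a joint): lever of the third valve, on the other bare station, shut at the start; to stay shut. 0 = shut: level, pointing to the manifold's +y; 1.571 = open: straight up; it turns about the manifold's x axis. Spring over-centre: rests only at the two stops, takes about 0.15 N m (4 N at the grip) to leave one, and past about 0.8 rad snaps to the other by itself
- spare_valve_stem (a point): pivot of that lever: on its axis, in the lever's mid-plane, 45 mm in front (manifold's -x) of the station's upright axis and 108 mm above the bench; axes parallel to the manifold's
- spare_valve_grip (a point): middle of that lever's black round grip, 36 mm from the pivot; grip diameter 14 mm, rounded end 55 mm from the pivot, no part of the lever lies in front of the grip's plane by more than 10 mm
- dishes: bystander: two stacked culture dishes, 90 mm in diameter, 32 mm high, in front of the manifold; origin at the underside's centre
- forceps: bystander: steel forceps lying flat, 115 x 9 x 5 mm, in front of the manifold; origin at the underside's middle, x along it
- amber: bystander: amber bottle, 68 mm in diameter, 150 mm high; origin at the underside's centre
- beaker: bystander: steel beaker, 70 mm in diameter, 75 mm high; origin at the underside's centre
- filters: bystander: flat white tin of membrane filters, 64 mm in diameter, 30 mm high; origin at the underside's centre
- jar: bystander: glass jar with a screw cap, 70 mm in diameter, 110 mm high, behind the manifold; origin at the underside's centre
Mind the look-alikes: they are no part of the job. What is shaped like the lid but green or orange is not meant.

How it is judged:
By the outcome, as a careful person would: the job done as asked, in the order asked, and still so for the second after the job is handed in, with the robot touching nothing.
It also fails if it takes over 61 s, if anything falls off the work surface, if the arm or the gripper's body presses on something with over 40 N, if the wrist force passes 120 N, or if a joint passes its speed limit or range.

## Working session

There is one attempt and no reset: what is moved stays moved. The work goes in short steps, Python scripts to look and compute and a shell command to move; the robot and the scene stay as the last step left them, time stands still between calls to the robot, and variables do not carry over. Pictures are saved under pics/ and viewed, and the job is handed in when it is done.

```bash
mkdir -p pics; ls; cat > h.py <<'E'
import numpy as np, cv2
from workcell import bot
from scipy.spatial.transform import Rotation as Ro
def K(f):
    h=f["pixels"].shape[0]; fl=h/2/np.tan(np.radians(f["vertical_fov"])/2); return fl
def proj(f,X):
    c=np.array(f["R"])@np.array(X,float)+np.array(f["t"]); fl=K(f); return np.array([f["cx"]+fl*c[0]/c[2],f["cy"]+fl*c[1]/c[2]])
def onz(f,p,z):
    R=np.array(f["R"]);t=np.array(f["t"]);fl=K(f)
    d=R.T@np.array([(p[0]-f["cx"])/fl,(p[1]-f["cy"])/fl,1]); o=-R.T@t
    return o+d*(z-o[2])/d[2]
E
python3 - <<'E'
from h import *
s=bot.observe()
for k,v in s.items(): print(k,np.round(v,3))
print(bot.grasp_offset)
for n in ["side","top","wrist"]:
    f=bot.grab_frame(n); cv2.imwrite(f"pics/{n}0.png",f["pixels"])
    print(n,[k for k in f],f["vertical_fov"],f["cx"],f["cy"],np.round(f["R"],3).tolist(),np.round(f["t"],3), -np.array(f["R"]).T@f["t"])
    for th in ["lid","manifold","funnel_valve","bare_valve","funnel_rim"]:
        try:
            print(th,[(round(r["score"],2),np.round(r["point"]).tolist(),int(r["region"].sum())) for r in bot.trace(f,th)])
        except Exception as e: print(th,e)
print(bot.observe()["clock"])
E
```

```text
pics
clock 0.0
qpos [ 1.196  0.522 -0.036  1.6    0.021  1.021 -0.113]
qd [ 0.001 -0.    -0.     0.001 -0.001  0.     0.001]
joint_efforts [-2.0000e-03 -9.2712e+01  1.9770e+00 -3.6993e+01  1.7000e-02  8.0000e-03
 -0.0000e+00]
position [ 0.187 -0.596  0.231]
tool_rot [-3.14   0.     0.305]
force [-0.579 -0.564  1.044]
moment [-0.01  -0.014 -0.011]
grip_width 0.086
0.0187
side ['pixels', 'vertical_fov', 'cx', 'cy', 'R', 't', 'shot'] 46.32924094979985 255.28608053821225 196.41935429867175 [[0.998, -0.05, 0.023], [-0.007, -0.536, -0.844], [0.054, 0.843, -0.536]] [-0.563  0.169  1.155] [ 0.50086125 -0.91094622  0.77459518]
lid [(0.91, [185.0, 191.0], 373), (0.85, [189.0, 245.0], 622), (0.8, [234.0, 190.0], 375)]
manifold [(0.64, [316.0, 328.0], 6475)]
funnel_valve [(0.49, [274.0, 222.0], 112)]
bare_valve []
funnel_rim [(0.76, [299.0, 197.0], 2313), (0.75, [197.0, 210.0], 324)]
top ['pixels', 'vertical_fov', 'cx', 'cy', 'R', 't', 'shot'] 55.33071715190608 260.01404048149993 190.99815859322933 [[-0.014, -0.999, -0.029], [-0.982, 0.019, -0.188], [0.188, 0.026, -0.982]] [0.099 0.559 1.156] [0.33241986 0.05874146 1.24278455]
lid [(0.98, [186.0, 254.0], 644), (0.66, [271.0, 244.0], 628), (0.63, [188.0, 209.0], 589), (0.44, [332.0, 167.0], 84)]
manifold [(0.74, [362.0, 157.0], 3326)]
funnel_valve [(0.5, [290.0, 172.0], 45)]
bare_valve [(0.56, [247.0, 170.0], 39)]
funnel_rim [(0.78, [297.0, 144.0], 1117)]
wrist ['pixels', 'vertical_fov', 'cx', 'cy', 'R', 't', 'shot'] 70.5638053131152 256.5226376334475 191.66744316845617 [[0.3, -0.954, -0.001], [-0.919, -0.29, 0.266], [-0.254, -0.079, -0.964]] [-0.625 -0.034  0.379] [ 0.25212241 -0.57612348  0.37416725]
lid []
manifold []
funnel_valve []
bare_valve []
funnel_rim []
0.9
```

View pics/side0.png

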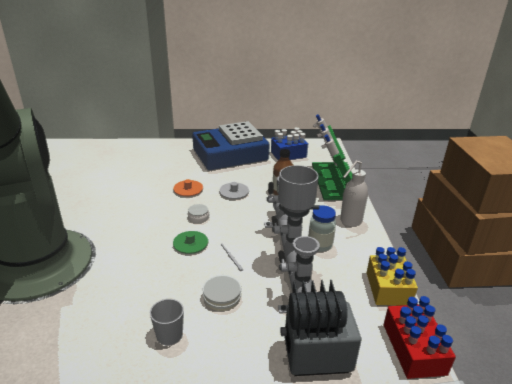

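View pics/top0.png

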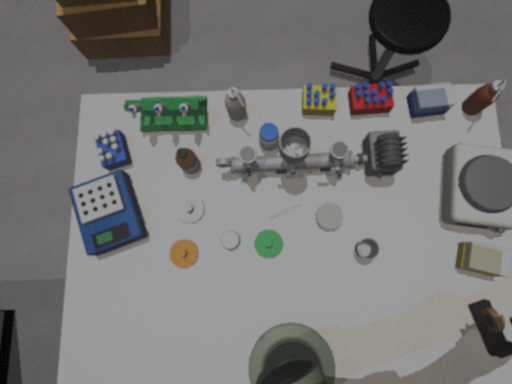

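The steel lid is at top (190,209) and side (234,190), and the funnel is on the middle station at top (295,143). Next I'll zoom in on the levers.

```bash
python3 - <<'E'
import cv2
a=cv2.imread("pics/top0.png")[110:230,160:420]; a=cv2.resize(a,None,fx=3,fy=3,interpolation=cv2.INTER_CUBIC)
b=cv2.imread("pics/side0.png")[150:330,200:380]; b=cv2.resize(b,None,fx=3.3,fy=3.3,interpolation=cv2.INTER_CUBIC)
cv2.imwrite("pics/topz.png",a);cv2.imwrite("pics/sidez.png",b)
E
```

```text
(no output)
```

View pics/topz.png

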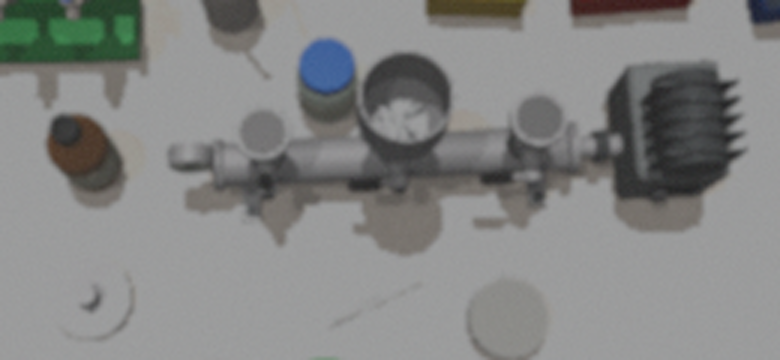

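View pics/sidez.png

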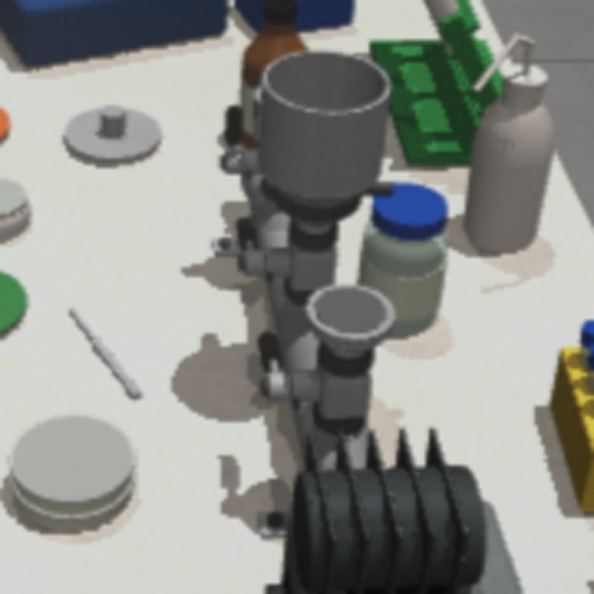

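```bash
python3 - <<'E'
from h import *
ft=bot.grab_frame("top"); fs=bot.grab_frame("side")
L=onz(ft,(248,154),.172);R=onz(ft,(340,149.5),.172);M=onz(ft,(295,142.5),.265)
print("top",L,R,M, np.linalg.norm(L-R))
R2=onz(fs,(306,244.6),.172);M2=onz(fs,(298.2,179),.265);print("side",R2,M2)
d=(L-R)/np.linalg.norm(L-R);print("yaw of y axis",np.degrees(np.arctan2(d[1],d[0])),np.linalg.norm(M[:2]-R[:2]))
for n,f in(("top",ft),("side",fs)):
  for r in bot.trace(f,"lid"):
    m=r["region"];ys,xs=np.nonzero(m);print(n,r["point"],(xs.min(),xs.max(),ys.min(),ys.max()),onz(f,r["point"],.01),r["score"])
# lever line for left upright
print("clock",bot.observe()["clock"])
E
```

```text
top [0.65306163 0.12187171 0.172     ] [ 0.66097509 -0.15678764  0.172     ] [ 0.65550992 -0.01477326  0.265     ] 0.2787716922922146
side [ 0.66175401 -0.15819629  0.172     ] [ 0.65372442 -0.03743314  0.265     ]
yaw of y axis 91.62666782666989 0.14211949877080318
top [189.5, 210.1] (np.int64(178), np.int64(204), np.int64(195), np.int64(222)) [0.50718729 0.33286466 0.01      ] 0.98
top [272.7, 244.0] (np.int64(255), np.int64(282), np.int64(229), np.int64(257)) [0.38829656 0.05134345 0.01      ] 0.98
top [184.6, 254.9] (np.int64(170), np.int64(198), np.int64(239), np.int64(267)) [0.35667262 0.34588991 0.01      ] 0.58
side [232.0, 189.2] (np.int64(220), np.int64(248), np.int64(182), np.int64(199)) [0.50493359 0.33597521 0.01      ] 0.95
side [190.1, 244.4] (np.int64(173), np.int64(207), np.int64(230), np.int64(254)) [0.38994765 0.05153723 0.01      ] 0.93
side [185.9, 189.0] (np.int64(174), np.int64(201), np.int64(179), np.int64(195)) [0.35567829 0.3389885  0.01      ] 0.75
clock 1.1
```

The open bare valve is at the +y station, with its lever up at side-zoom (232,125). The other two levers are shut. I'll start towards the lid.

```bash
python3 -m handwheel '[[0.8,-1,0,0,0,0.022],[0.8,-1,0,0,0,0.022],[0.8,-1,0,0,0,0],[0.8,-1,0,0,0,0],[0.8,-1,0,0,0,0],[0.8,-1,0,0,0,0],[0.8,-1,0,0,0,0],[0.8,-1,0,0,0,0]]' -1 60
python3 -m handwheel '[[0.8,-1,0,0,0,0],[0.8,-1,0,0,0,0],[0.8,-1,0,0,0,0],[0.8,-1,0,0,0,0],[0,-1,0,0,0,0],[0,-1,0,0,0,0],[0,-1,0,0,0,0],[0,-1,0,0,0,0]]'
```

```text
clock: 2.1
position: [0.331, -0.3842, 0.2314]
tool_rot: [3.141, -0.0, 0.028]
force: [0.7, 1.3, -0.0]
grip_width: 0.0852
clock: 3.1
position: [0.4047, -0.1821, 0.2314]
tool_rot: [3.141, -0.0, 0.028]
force: [0.3, 0.2, 0.9]
grip_width: 0.0855
```

```bash
python3 -m handwheel '[[0.23,-1,0,0,0,0],[0.23,-1,0,0,0,0],[0.23,-1,0,0,0,0],[0.23,-1,0,0,0,0],[0.23,-1,0,0,0,0],[0.23,-1,0,0,0,0],[0.23,-1,0,0,0,0],[0.23,-1,0,0,0,0]]'
python3 -m handwheel '[[0.23,-1,0,0,0,0],[0.23,-1,0,0,0,0],[0.23,-1,0,0,0,0],[0.23,-1,0,0,0,0],[0.23,-1,0,0,0,0],[0.23,-1,0,0,0,0],[0.23,-1,0,0,0,0],[0.23,-1,0,0,0,0]]'
python3 -m handwheel '[[0.23,-1,0.5,0,0,0],[0.23,-1,0.5,0,0,0],[0.23,-1,0.5,0,0,0],[0.23,-1,0.5,0,0,0],[0,0,0,0,0,0],[0,0,0,0,0,0]]'
python3 - <<'E'
from h import *
f=bot.grab_frame("wrist"); cv2.imwrite("pics/w1.png",f["pixels"])
print(bot.observe()["position"],bot.observe()["tool_rot"])
for r in bot.trace(f,"lid"):
    m=r["region"];ys,xs=np.nonzero(m);print(r["point"],(xs.min(),xs.max(),ys.min(),ys.max()),onz(f,r["point"],.01),r["score"])
E
```

```text
clock: 4.1
position: [0.4452, 0.0192, 0.2315]
tool_rot: [3.142, -0.0, 0.028]
force: [0.6, 0.2, -0.6]
grip_width: 0.0853
clock: 5.1
position: [0.4855, 0.2204, 0.2314]
tool_rot: [-3.142, -0.0, 0.028]
force: [0.1, -0.5, 0.8]
grip_width: 0.085
clock: 5.85
position: [0.5056, 0.3196, 0.1814]
tool_rot: [3.141, -0.0, 0.028]
force: [-0.3, 0.6, -0.8]
grip_width: 0.0851
[0.50572806 0.31939922 0.18166988] [ 3.14135517e+00 -3.69982022e-04  2.75208268e-02]
[246.2, 169.3] (np.int64(205), np.int64(286), np.int64(129), np.int64(208)) [0.51344982 0.33196631 0.01      ] 0.95
[448.4, 259.3] (np.int64(410), np.int64(486), np.int64(234), np.int64(288)) [0.40302631 0.06905606 0.01      ] 0.7
[230.8, 280.8] (np.int64(194), np.int64(266), np.int64(247), np.int64(311)) [0.36345366 0.34961338 0.01      ] 0.59
```

View pics/w1.png

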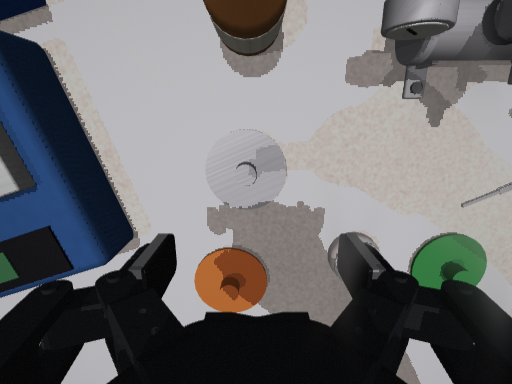

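The steel lid is at wrist (246,169), and its knob is near (246,175). I'll go lower and look once more.

```bash
python3 -m handwheel '[[0.1,-0.25,1,0,0,0],[0.1,-0.25,1,0,0,0],[0,0,1,0,0,0],[0,0,0.6,0,0,0],[0,0,0,0,0,0]]'
python3 - <<'E'
from h import *
f=bot.grab_frame("wrist"); cv2.imwrite("pics/w2.png",f["pixels"])
print(bot.observe()["position"],bot.observe()["tool_rot"], -np.array(f["R"]).T@f["t"])
for r in bot.trace(f,"lid")[:1]:
    m=r["region"].astype(np.uint8);ys,xs=np.nonzero(m);print(r["point"],(xs.min(),xs.max(),ys.min(),ys.max()),r["score"])
    c=max(cv2.findContours(m,0,1)[0],key=len); e=cv2.fitEllipse(c); print(e,onz(f,e[0],.01))
cv2.imwrite("pics/w2z.png",cv2.resize(f["pixels"][120:320,140:360],None,fx=2.7,fy=2.7,interpolation=cv2.INTER_CUBIC))
E
```

```text
clock: 6.58
position: [0.51, 0.3323, 0.0909]
tool_rot: [3.141, 0.001, 0.028]
force: [-0.0, -0.6, 0.2]
grip_width: 0.0848
[0.51038045 0.33266086 0.09176111] [-3.14156308e+00 -1.89144592e-04  2.79625904e-02] [0.57777728 0.33420114 0.23377707]
[504.6, 296.2] (np.int64(489), np.int64(511), np.int64(281), np.int64(315)) 0.95
((502.96832275390625, 296.6390686035156), (22.074430465698242, 33.56151580810547), 172.46995544433594) [0.41811493 0.09335435 0.01      ]
```

View pics/w2.png

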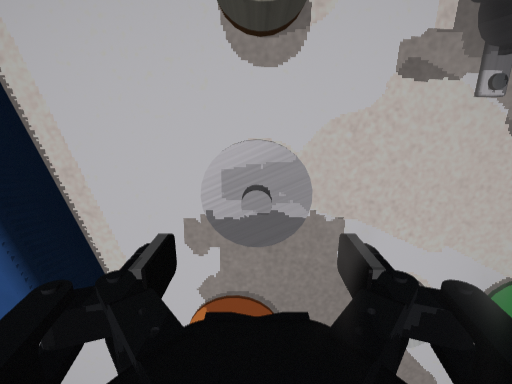

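View pics/w2z.png

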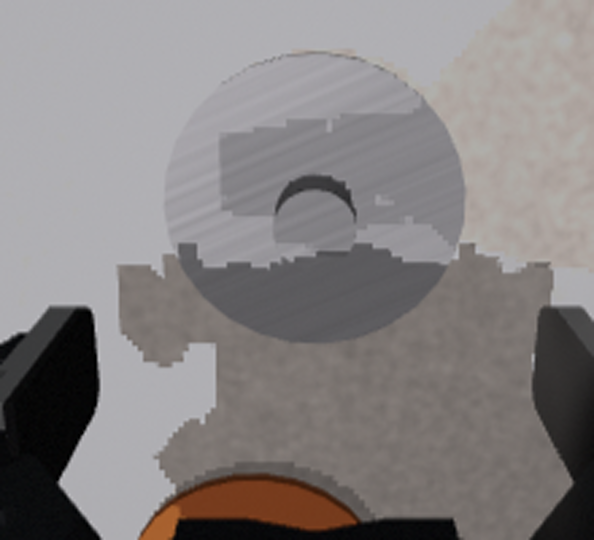

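```bash
python3 - <<'E'
from h import *
f=bot.grab_frame("wrist")
print(onz(f,(256.5,193.1),.01),onz(f,(256.7,200),.034))
fl=K(f);print(fl)
for z in (.03,.05,.07,.09): print(z,proj(f,[.5104,.3327,z]))
E
```

```text
[0.51493513 0.33311264 0.01      ] [0.51612072 0.33296523 0.034     ]
271.35302042657236
0.03 [256.83156279 205.40214839]
0.05 [256.83460842 214.07538158]
0.07 [256.838317   224.63655433]
0.09 [256.84293143 237.77738502]
```

```bash
python3 -m handwheel '[[0.15,0,1,0,0,0],[0,0,1,0,0,0],[0,0,0.6,0,0,0],[0,0,0.5,0,0,0],[0,0,0,0,0,0]]'
python3 - <<'E'
from h import *
f=bot.grab_frame("wrist"); cv2.imwrite("pics/w3.png",f["pixels"])
E
```

```text
clock: 7.35
position: [0.5137, 0.3329, 0.0135]
tool_rot: [3.141, 0.001, 0.028]
force: [0.3, -0.2, 0.7]
grip_width: 0.0851
```

View pics/w3.png

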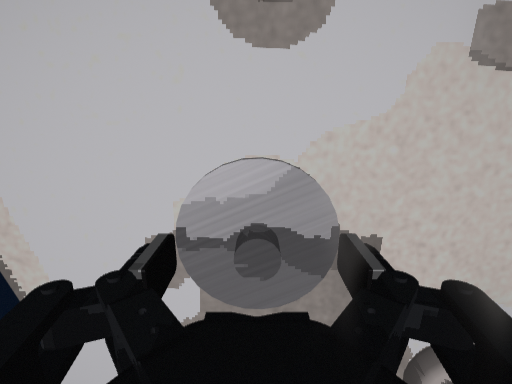

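```bash
python3 - <<'E'
from h import *
f=bot.grab_frame("wrist")
print(proj(f,[.5137,.3329,.034]),onz(f,(258,259),.034))
print(onz(f,(257,231),.01))
E
python3 -m handwheel '[[0,0,0,0,0,0],[0,0,0,0,0,0],[0,0,0,0,0,0],[0,0,0,0,0,0],[0,0,0,0,0,0],[0,0,0,0,0,0]]' 1 60
python3 - <<'E'
from h import *
f=bot.grab_frame("wrist"); cv2.imwrite("pics/w4.png",f["pixels"])
E
```

```text
[256.83659695 256.87236783] [0.51252476 0.33227886 0.034     ]
[0.51725589 0.33289364 0.01      ]
clock: 8.2
position: [0.514, 0.333, 0.0142]
tool_rot: [-3.142, -0.0, 0.028]
force: [-1.3, -1.3, 7.0]
grip_width: 0.0221
```

View pics/w4.png

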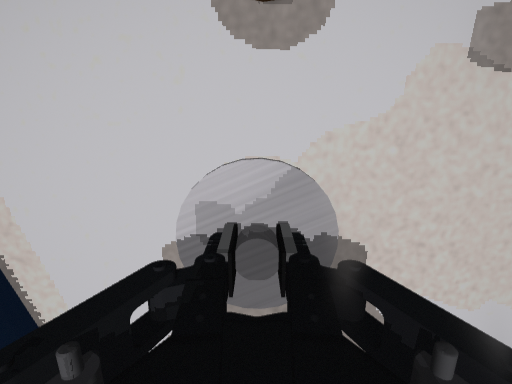

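```bash
python3 -m handwheel '[[0,0,-0.4,0,0,0],[0,0,-0.8,0,0,0],[0,0,-1,0,0,0],[0,0,-1,0,0,0],[0,0,-1,0,0,0],[0,0,-1,0,0,0],[0,0,-1,0,0,0],[0,0,-1,0,0,0]]'
python3 -m handwheel '[[0,0,-1,0,0,0],[0,0,-1,0,0,0],[0,0,-1,0,0,0],[0,0,-1,0,0,0],[0,0,-1,0,0,0],[0,0,-0.5,0,0,0],[0,0,0,0,0,0]]'
python3 - <<'E'
from h import *
f=bot.grab_frame("wrist"); cv2.imwrite("pics/w5.png",f["pixels"])
f=bot.grab_frame("side"); cv2.imwrite("pics/s5.png",f["pixels"])
E
```

```text
clock: 9.25
position: [0.5138, 0.3329, 0.1961]
tool_rot: [-3.141, -0.001, 0.028]
force: [-0.0, 0.4, -0.2]
grip_width: 0.022
clock: 10.12
position: [0.5139, 0.333, 0.3322]
tool_rot: [-3.141, -0.001, 0.028]
force: [-0.2, 0.1, -2.9]
grip_width: 0.0215
```

View pics/w5.png

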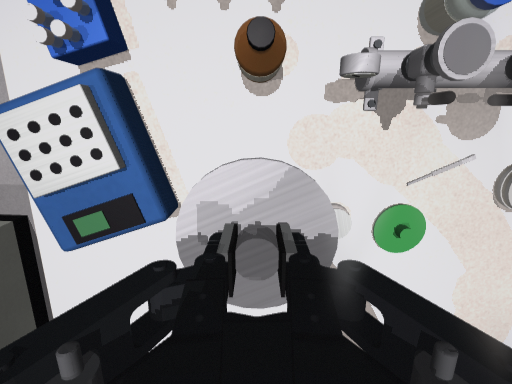

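View pics/s5.png

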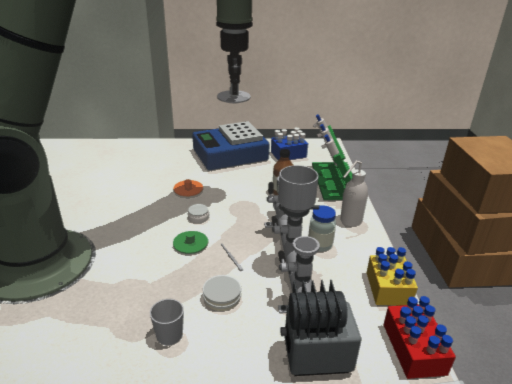

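The lid is held level in the jaws (wrist 257,233). Now I'll carry it to just short of the funnel and look at the funnel mouth.

```bash
python3 -m handwheel '[[0.08,0.5,0,0,0,0],[0.08,1,0,0,0,0],[0.08,1,0,0,0,0],[0.08,1,0,0,0,0],[0.08,1,0,0,0,0],[0.08,1,0,0,0,0],[0.08,1,0,0,0,0],[0.08,1,0,0,0,0]]'
python3 -m handwheel '[[0.08,1,0,0,0,0],[0.08,1,0,0,0,0],[0.08,1,0,0,0,0],[0.08,1,0,0,0,0],[0.08,1,0,0,0,0],[0.08,1,0,0,0,0],[0,0.5,0,0,0,0],[0,0,0,0,0,0]]'
python3 - <<'E'
from h import *
print(bot.observe()["position"])
f=bot.grab_frame("wrist"); cv2.imwrite("pics/w6.png",f["pixels"]); 
print(proj(f,[.6565,-.017,.265]))
for r in bot.trace(f,"funnel_rim")[:2]: print(r["point"],r["score"])
E
```

```text
clock: 11.22
position: [0.535, 0.1441, 0.3307]
tool_rot: [3.141, 0.001, 0.028]
force: [0.5, -0.2, -0.3]
grip_width: 0.0219
clock: 12.22
position: [0.5515, -0.0168, 0.331]
tool_rot: [3.142, 0.0, 0.027]
force: [-0.3, -0.2, -2.2]
grip_width: 0.0218
[ 0.55154199 -0.01682987  0.33103115]
[260.802357    61.97538538]
[260.6, 59.0] 0.79
```

View pics/w6.png

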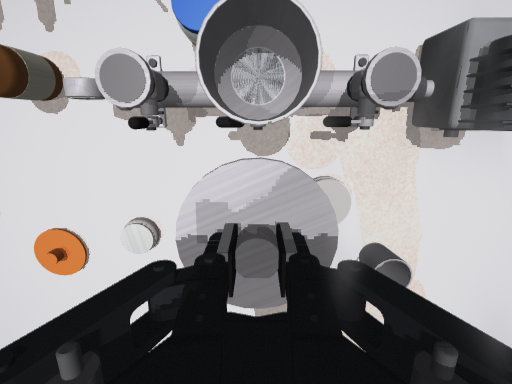

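```bash
python3 - <<'E'
from h import *
from scipy.optimize import least_squares
f=bot.grab_frame("wrist")
th=np.linspace(0,2*np.pi,361)
def ext(c,r,z):
    P=np.array([proj(f,[c[0]+r*np.cos(t),c[1]+r*np.sin(t),z]) for t in th]); return P[:,0].min(),P[:,0].max(),P[:,1].max(),P[:,1].min()
s=least_squares(lambda c:np.array(ext(c,.045,.265)[:3])-[197,321,124],[.656,-.017]);print(s.x,s.fun,ext(s.x,.045,.265))
print(onz(f,(125,77),.172),onz(f,(392,77),.172))
# zoomed crop
cv2.imwrite("pics/w6z.png",cv2.resize(f["pixels"][0:140,80:450],None,fx=2.1,fy=2.1,interpolation=cv2.INTER_CUBIC))
E
```

```text
[ 0.6589273  -0.01386651] [-2.06438902  2.06345064  0.26866003] (np.float64(194.93561098292366), np.float64(323.06345063529574), np.float64(124.2686600287089), np.float64(-16.260056045733023))
[0.65496328 0.12395623 0.172     ] [ 0.66298354 -0.15203755  0.172     ]
```

View pics/w6z.png

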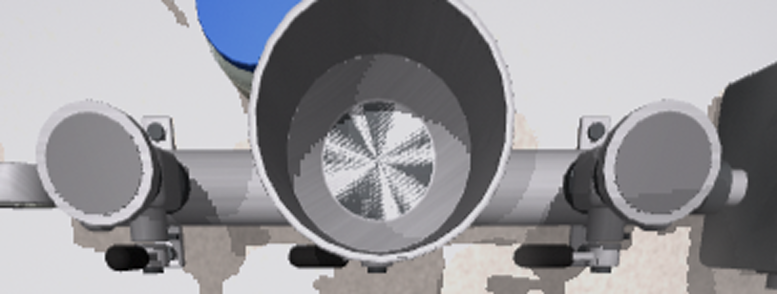

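```bash
python3 -m handwheel '[[0.6,0,0,0,0,0],[1,0,0,0,0,0],[1,0,0,0,0,0],[1,0,0,0,0,0],[0.6,0.02,0,0,0,0],[0,0,0.8,0,0,0],[0,0,0.7,0,0,0],[0,0,0,0,0,0]]'
python3 - <<'E'
from h import *
print(bot.observe()["position"])
for n in("wrist","side","top"):
  f=bot.grab_frame(n); p=f["pixels"]
  u,v=map(int,proj(f,[.658,-.0145,.27]))
  if n!="wrist": p=cv2.resize(p[max(v-60,0):v+60,u-70:u+70],None,fx=4,fy=4,interpolation=cv2.INTER_CUBIC)
  cv2.imwrite(f"pics/{n}7.png",p); print(n,u,v)
E
```

```text
clock: 13.38
position: [0.6561, -0.0132, 0.2925]
tool_rot: [-3.141, 0.002, 0.029]
force: [-0.2, -0.5, -0.8]
grip_width: 0.0219
[ 0.65606555 -0.01317279  0.29247214]
wrist 258 221
side 298 172
top 294 141
```

View pics/side7.png

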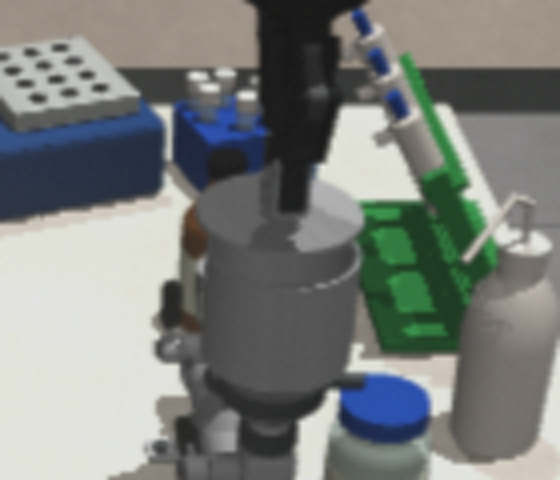

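View pics/wrist7.png

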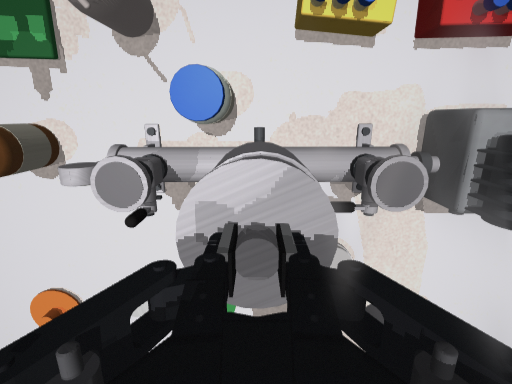

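View pics/top7.png

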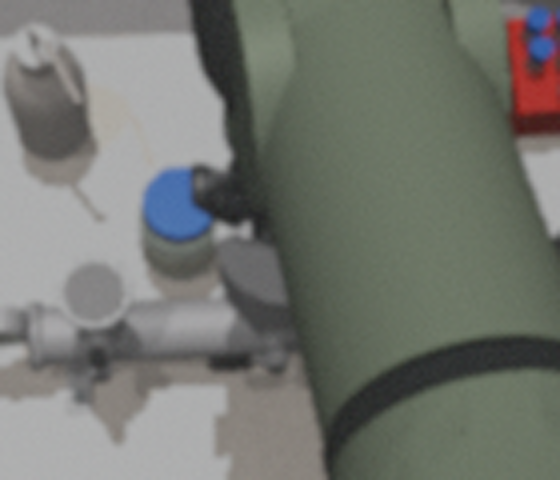

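Side view has the lid (column centre about 279 zoomed) within about 1 mm of the funnel (282). Wrist view suggests about 2 mm towards -y. I'll correct for both and lower.

```bash
python3 -m handwheel '[[0.06,0.07,0,0,0,0],[0,0,0.3,0,0,0],[0,0,0.2,0,0,0],[0,0,0,0,0,0]]'
python3 -m handwheel '[[0,0,0.12,0,0,0],[0,0,0,0,0,0]]'
python3 -m handwheel '[[0,0,0.08,0,0,0],[0,0,0,0,0,0]]'
python3 - <<'E'
from h import *
for n in("wrist","side"):
  f=bot.grab_frame(n); p=f["pixels"]
  if n!="wrist": p=cv2.resize(p[112:232,228:368],None,fx=4,fy=4,interpolation=cv2.INTER_CUBIC)
  cv2.imwrite(f"pics/{n}8.png",p)
E
```

```text
clock: 14.02
position: [0.6581, -0.0154, 0.2807]
tool_rot: [-3.142, 0.001, 0.028]
force: [0.4, 0.7, 0.3]
grip_width: 0.0217
clock: 14.28
position: [0.6583, -0.0154, 0.2781]
tool_rot: [-3.142, 0.0, 0.028]
force: [-0.4, -0.1, -1.5]
grip_width: 0.0219
clock: 14.52
position: [0.6583, -0.0154, 0.2762]
tool_rot: [-3.142, 0.0, 0.028]
force: [-0.1, 0.0, -1.0]
grip_width: 0.022
```

View pics/side8.png

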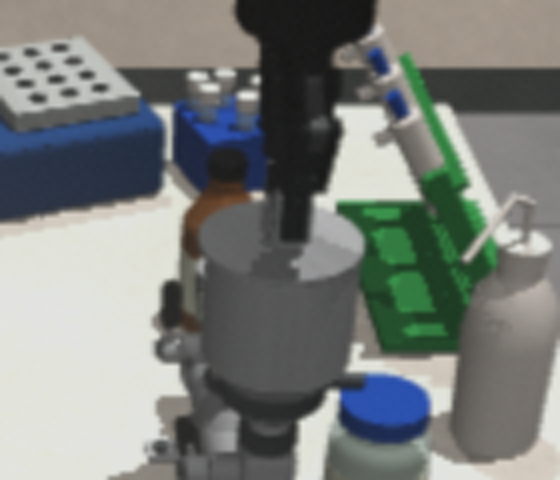

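View pics/wrist8.png

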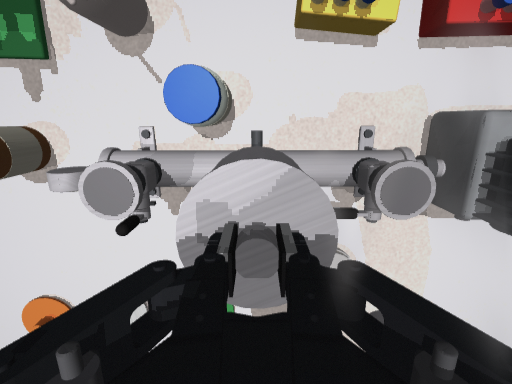

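```bash
python3 -m handwheel '[[0,0,0.08,0,0,0],[0,0,0,0,0,0]]'
python3 -m handwheel '[[0,0,0.06,0,0,0],[0,0,0,0,0,0]]'
```

```text
clock: 14.88
position: [0.6583, -0.0154, 0.2741]
tool_rot: [3.142, 0.0, 0.028]
force: [-0.9, -0.2, -1.0]
grip_width: 0.0215
clock: 15.12
position: [0.6584, -0.0153, 0.2733]
tool_rot: [3.142, -0.001, 0.028]
force: [-2.0, 0.5, 4.8]
grip_width: 0.0216
```

Contact is at 0.273, as expected for a seated lid. I'll release and retreat upwards.

```bash
python3 -m handwheel '[[0,0,0,0,0,0],[0,0,0,0,0,0],[0,0,0,0,0,0],[0,0,0,0,0,0],[0,0,0,0,0,0]]' -1
python3 -m handwheel '[[0,0,-0.6,0,0,0],[0,0,-1,0,0,0],[0,0,-1,0,0,0],[0,0,-1,0,0,0],[-1,0,-1,0,0,0],[-1,0,0,0,0,0],[-1,0,0,0,0,0],[-1,0,0,0,0,0]]'
python3 - <<'E'
from h import *
for n in("wrist","side"):
  f=bot.grab_frame(n); p=f["pixels"]
  if n!="wrist": p=cv2.resize(p[112:232,228:368],None,fx=4,fy=4,interpolation=cv2.INTER_CUBIC)
  cv2.imwrite(f"pics/{n}9.png",p)
E
```

```text
clock: 15.75
position: [0.6583, -0.0154, 0.2728]
tool_rot: [-3.142, -0.0, 0.028]
force: [0.1, -0.2, 0.5]
grip_width: 0.0852
clock: 16.75
position: [0.5576, -0.0182, 0.389]
tool_rot: [-3.142, -0.001, 0.028]
force: [0.1, -0.2, -0.0]
grip_width: 0.0859
```

View pics/side9.png

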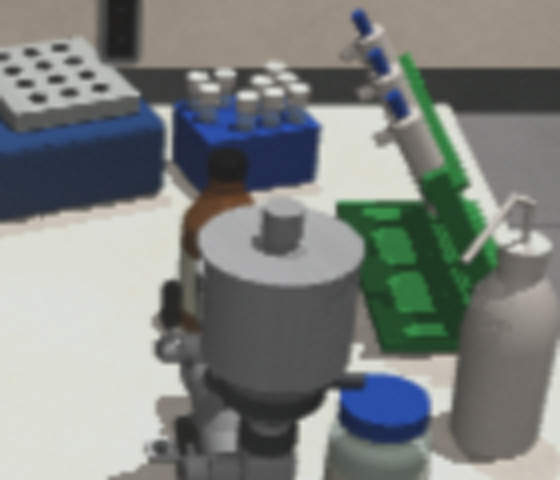

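View pics/wrist9.png

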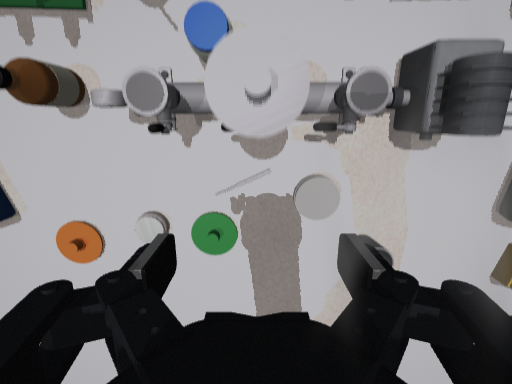

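The lid is seated flat on the funnel: side-zoom disc centre 281 against funnel 282. Next is the open +y valve lever, pushed with shut fingers.

```bash
python3 -m handwheel '[[0.4,-0.86,0,0,0,0],[0.4,-0.86,0,0,0,0],[0.4,-0.86,0,0,0,0],[0.4,-0.85,0,0,0,0],[0.34,-0.85,0,0,0,0],[0,0,1,0,0,0],[0,0,1,0,0,0],[0,0,1,0,0,0]]' 1 60
python3 -m handwheel '[[0,0,1,0,0,0],[0,0,1,0,0,0],[0,0,1,0,0,0],[0,0,1,0,0,0],[0,0,0.5,0,0,0],[0,0,0,0,0,0]]'
python3 - <<'E'
from h import *
for n in("wrist","side"):
  f=bot.grab_frame(n); p=f["pixels"]
  print(n,proj(f,[.609,.124,.108]),proj(f,[.609,.124,.163]),proj(f,[.603,.09,.128]))
  if n!="wrist": p=cv2.resize(p[112:232,228:368],None,fx=4,fy=4,interpolation=cv2.INTER_CUBIC)
  cv2.imwrite(f"pics/{n}10.png",p)
E
```

```text
clock: 17.85
position: [0.6041, 0.0908, 0.3121]
tool_rot: [-3.142, -0.0, 0.029]
force: [0.6, 0.7, -0.3]
grip_width: -0.0004
clock: 18.6
position: [0.6038, 0.0904, 0.2]
tool_rot: [3.142, 0.001, 0.028]
force: [-0.8, 0.0, 0.2]
grip_width: 0.0003
wrist [219.18173427 188.03888659] [208.71946449 208.02045978] [257.01192485 202.28195362]
side [270.16427731 198.87012382] [271.00403413 181.652787  ] [269.21935121 199.47644074]
```

View pics/side10.png

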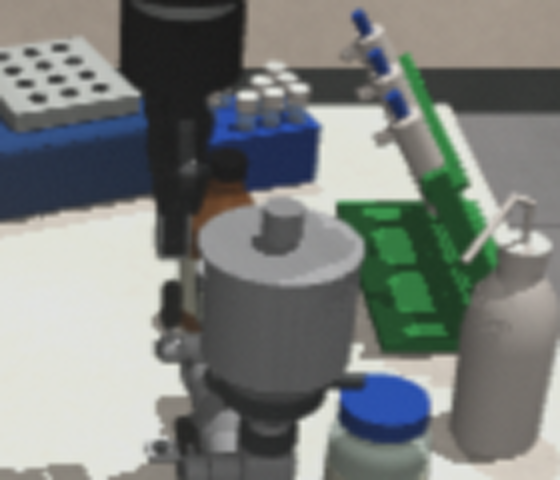

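View pics/wrist10.png

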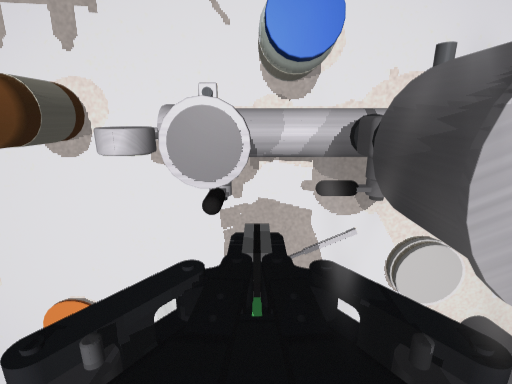

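```bash
python3 -m handwheel '[[0,0,0.9,0,0,0],[0,0,1,0,0,0],[0,0,0.9,0,0,0],[0,0,0.1,0,0,0],[0,0,0,0,0,0]]'
python3 -m handwheel '[[0,-0.4,0,0,0,0],[0,-0.4,0,0,0,0],[0,-0.4,0,0,0,0],[0,0,0,0,0,0]]'
python3 - <<'E'
from h import *
for n in("wrist","side"):
  f=bot.grab_frame(n); p=f["pixels"]
  if n!="wrist": p=cv2.resize(p[112:232,228:368],None,fx=4,fy=4,interpolation=cv2.INTER_CUBIC)
  cv2.imwrite(f"pics/{n}11.png",p)
E
```

```text
clock: 19.32
position: [0.6044, 0.0903, 0.1289]
tool_rot: [-3.141, -0.001, 0.028]
force: [-0.1, -0.2, -0.2]
grip_width: -0.0001
clock: 19.82
position: [0.6028, 0.1217, 0.1278]
tool_rot: [-3.141, 0.0, 0.03]
force: [-0.3, -1.3, 2.0]
grip_width: 0.0002
```

View pics/wrist11.png

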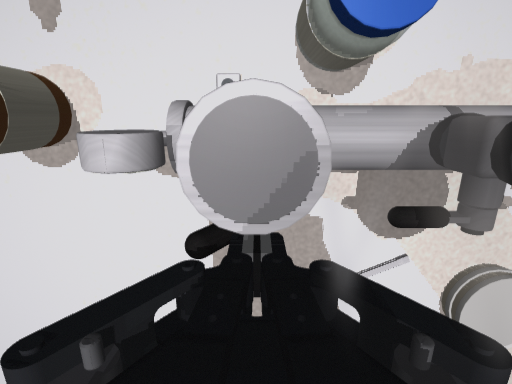

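Lever is tipping to +y, its grip now at wrist (210,242). I'll continue the sweep.

```bash
python3 -m handwheel '[[0,-0.4,0,0,0,0],[0,-0.4,0,0,0,0],[0,-0.3,0,0,0,0],[0,0,0,0,0,0]]'
python3 - <<'E'
from h import *
for n in("wrist","side"):
  f=bot.grab_frame(n); p=f["pixels"]
  if n!="wrist": p=cv2.resize(p[112:232,228:368],None,fx=4,fy=4,interpolation=cv2.INTER_CUBIC)
  cv2.imwrite(f"pics/{n}12.png",p)
E
```

```text
clock: 20.42
position: [0.602, 0.1486, 0.1278]
tool_rot: [-3.141, 0.0, 0.029]
force: [0.2, 0.2, 0.1]
grip_width: -0.0001
```

View pics/wrist12.png

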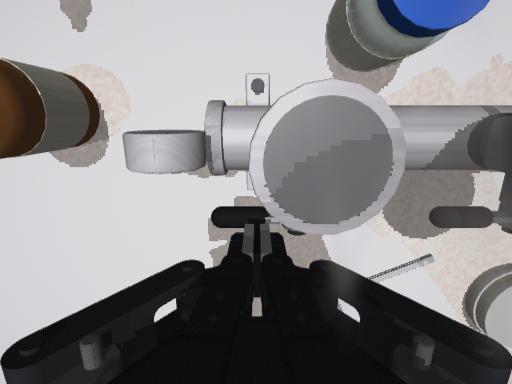

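View pics/side12.png

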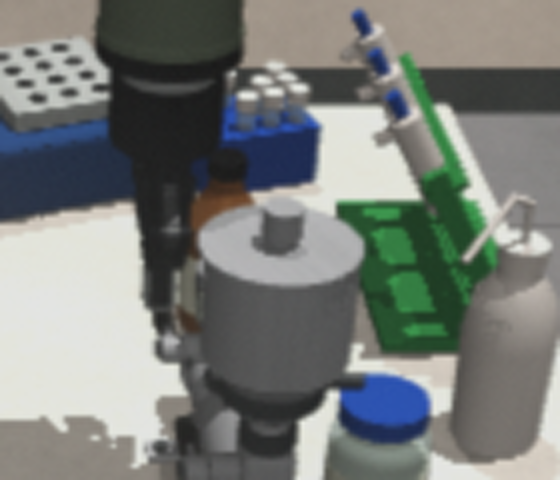

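The bare valve is now level: its grip at wrist (212–270, 217) is parallel to the shut spare lever. Next I'll back off and tilt the tool for the funnel valve.

```bash
python3 -m handwheel '[[0,0,-1,0,0,0],[0,0,-1,0,0,0],[-0.5,0,-1,0,0,0],[-1,0,0,0,0,0],[-1,0,0,0,0,0],[0,1,0,0,0,0],[0,1,0,0,0,0],[0,1,0,0,0,0]]'
python3 -m handwheel '[[0,1,0,0,0,0],[0,1,0,0,0,0],[0,0,0,0,0.028,0],[0,0,0,0,0.028,0],[0,0,0,0,0.028,0],[0,0,0,0,0.028,0],[0,0,0,0,0.028,0],[0,0,0,0,0.028,0]]'
python3 -m handwheel '[[0,0,0,0,0.028,0],[0,0,0,0,0,0]]'
python3 - <<'E'
from h import *
s=bot.observe();print(s["position"],s["qpos"])
print(Ro.from_euler("xyz",s["tool_rot"]).as_matrix().round(3))
for n in("wrist","side"):
  f=bot.grab_frame(n); p=f["pixels"]
  cv2.imwrite(f"pics/{n}13.png",p)
E
```

```text
clock: 21.52
position: [0.5418, 0.0697, 0.2029]
tool_rot: [3.141, -0.0, 0.028]
force: [0.8, -0.4, -1.3]
grip_width: -0.0002
clock: 22.52
position: [0.5613, 0.0019, 0.3032]
tool_rot: [3.115, -0.699, 0.048]
force: [-0.8, 0.1, 0.3]
grip_width: 0.0002
clock: 22.78
position: [0.5606, -0.0037, 0.3075]
tool_rot: [3.126, -0.708, 0.037]
force: [0.5, -0.5, -0.3]
grip_width: 0.0002
[ 0.56063865 -0.00373774  0.30745827] [ 0.1636697   0.08808633 -0.33385172  2.25014569  0.87304832  0.16170164
 -2.51938168]
[[ 0.759  0.026  0.65 ]
 [ 0.028 -1.     0.008]
 [ 0.65   0.012 -0.76 ]]
```

View pics/wrist13.png

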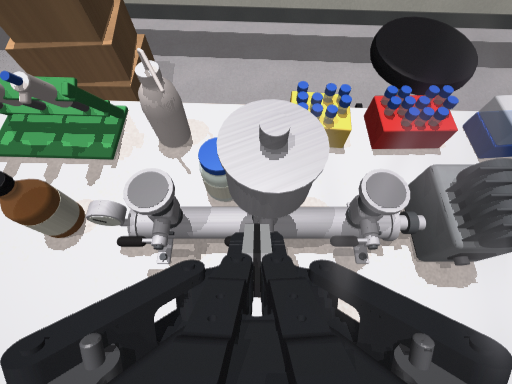

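View pics/side13.png

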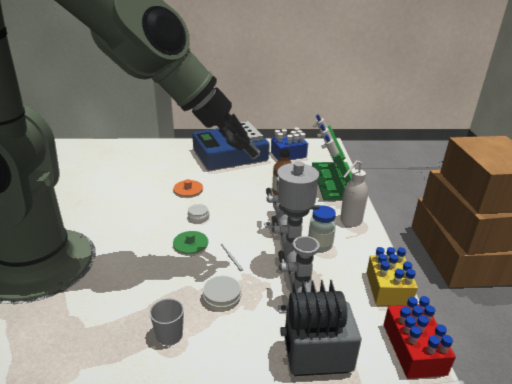

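The unflipped wrist tops out at about 40° tilt: joint 6 is at its lower limit (0.16) and joint 7 at -2.52. I'll fit a kinematic model and find a reachable pose.

```bash
cat > kin.py <<'E'
import numpy as np, itertools
from scipy.optimize import least_squares
from scipy.spatial.transform import Rotation as Ro
D=[([1.196,.521,-.036,1.599,.021,1.021,-.113],[.188,-.596,.231],[-3.14,0,.305]),
   ([0.1636697,0.08808633,-0.33385172,2.25014569,0.87304832,0.16170164,-2.51938168],[0.56063865,-0.00373774,0.30745827],[3.126,-.708,.037])]
def fk(q,p,s):
    h,l1,l2,L,c1,c7=p[:6]
    R=lambda a,t:Ro.from_euler(a,t).as_matrix()
    ez=np.array([0,0,1.])
    A=R('z',s[0]*q[0]+c1); x=ez*h
    A=A@R('y',q[1])@R('z',s[1]*q[2]); x=x+A@ez*l1
    A=A@R('y',q[3])@R('z',s[2]*q[4]); x=x+A@ez*l2
    A=A@R('y',q[5])@R('z',s[3]*q[6]+c7); x=x+A@ez*L
    return x,A
E
python3 - <<'E'
from kin import *
from h import bot
o=bot.observe(); print(o["clock"])
D2=[D[0],(o["qpos"],o["position"],o["tool_rot"])]
best=[]
for s in itertools.product([1,-1],repeat=4):
  for c1 in (0,np.pi):
   for c7 in np.arange(-3,3.2,1):
    def res(p):
        out=[]
        for q,x,r in D2:
            X,A=fk(q,p,s); out+=list(X-x); out+=list(.3*(A-Ro.from_euler('xyz',r).as_matrix()).ravel())
        return out
    r=least_squares(res,[.36,.46,.46,.29,c1,c7]); best.append((r.cost,s,r.x,np.round(r.fun,3)))
best.sort(key=lambda b:b[0])
for b in best[:4]: print(b[0],b[1],b[2].round(4))
print(best[0][3])
E
```

```text
22.875
0.00035518460611539825 (-1, -1, -1, -1) [ 0.3038  0.5476  0.4127  0.3349 -0.0868  1.4938]
0.000355184606115399 (-1, -1, -1, -1) [ 0.3038  0.5476  0.4127  0.3349 -0.0868 -4.7894]
0.0003551846061153997 (-1, -1, -1, -1) [ 0.3038  0.5476  0.4127  0.3349 -0.0868 -4.7894]
0.0003551846061154004 (-1, -1, -1, -1) [ 0.3038  0.5476  0.4127  0.3349 -0.0868  1.4938]
[ 0.004  0.001 -0.002  0.001 -0.003  0.    -0.003 -0.001 -0.001  0.
  0.001 -0.    -0.     0.008  0.002  0.001 -0.008 -0.     0.003  0.
 -0.017 -0.001  0.015  0.   ]
```

```bash
cat > ik.py <<'E'
from kin import *
P=[.3038,.5476,.4127,.3349,-.0868,1.4938];S=(-1,-1,-1,-1)
lo=np.array([-2.91,-.3,-1.5,.17,-1.26,.16,-2.52]);hi=np.array([2.91,2.13,1.42,2.43,4.41,1.93,2.52])
def ik(x,d,q0,w=.02,roll=None,m=.06):
    def res(q):
        X,A=fk(q,P,S); return np.r_[(X-x)*10,(A[:,2]-d)*3,w*(q-q0)]
    r=least_squares(res,np.clip(q0,lo+m+.01,hi-m-.01),bounds=(lo+m,hi-m)); X,A=fk(r.x,P,S)
    return r.x,np.linalg.norm(X-x),np.degrees(np.arccos(np.clip(A[:,2]@d,-1,1))),A
E
python3 - <<'E'
from ik import *
rng=np.random.default_rng(0)
q0s=[np.array([.16,.6,-.1,1.9,.2,.5,-1.4]),np.array([.16,.6,-.1,1.9,1.5,.8,-2]),np.array([.16,.6,-.1,1.9,1.5,.8,1.]),np.array([.16,.6,-.1,1.9,3.1,.5,0.])]
for az in(-75,-60,-45,-30,0,30,45,60,75):
  for el in(0,25,45):
    d=np.array([np.cos(np.radians(az))*np.cos(np.radians(el)),np.sin(np.radians(az))*np.cos(np.radians(el)),-np.sin(np.radians(el))])
    for i,q0 in enumerate(q0s):
      q,e,a,A=ik(np.array([.605,.022,.1]),d,q0)
      if e<.004 and a<2: print(az,el,i,q.round(2),round(e,4),round(a,1))
E
```

```text
-75 0 0 [-0.89  1.24  0.33  1.66  1.07  1.41 -1.4 ] 0.0 0.0
-75 0 1 [-0.65  1.21 -0.04  1.66  1.28  1.69 -2.  ] 0.0 0.0
-75 0 2 [-0.65  1.21 -0.04  1.66  1.28  1.69  1.  ] 0.0 0.0
-75 0 3 [-0.52  1.23 -0.23  1.66  1.38  1.84  0.  ] 0.0 0.0
-75 25 0 [-0.74  0.96  0.18  1.77  1.05  1.17 -1.4 ] 0.0 0.0
-75 25 1 [-0.5   0.97 -0.19  1.77  1.23  1.41 -2.  ] 0.0 0.0
-75 25 2 [-0.5   0.97 -0.19  1.77  1.23  1.41  1.  ] 0.0 0.0
-75 25 3 [-0.38  1.   -0.38  1.77  1.31  1.54  0.  ] 0.0 0.0
-75 45 0 [-0.57  0.79  0.08  1.82  0.94  0.95 -1.4 ] 0.0 0.0
-75 45 1 [-0.31  0.81 -0.32  1.82  1.14  1.17 -2.  ] 0.0 0.0
-75 45 2 [-0.31  0.81 -0.32  1.82  1.14  1.17  1.  ] 0.0 0.0
-75 45 3 [-0.18  0.85 -0.52  1.82  1.23  1.3  -0.  ] 0.0 0.0
-60 0 0 [-0.92  1.21  0.3   1.89  1.34  1.31 -1.4 ] 0.0 0.0
-60 0 1 [-0.69  1.18 -0.02  1.89  1.48  1.59 -2.  ] 0.0 0.0
-60 0 2 [-0.69  1.18 -0.02  1.89  1.48  1.59  1.  ] 0.0 0.0
-60 0 3 [-0.6   1.19 -0.15  1.89  1.54  1.71  0.  ] 0.0 0.0
-60 25 0 [-0.73  0.91  0.11  1.98  1.38  1.08 -1.4 ] 0.0 0.0
-60 25 1 [-0.52  0.92 -0.18  1.98  1.48  1.29 -2.  ] 0.0 0.0
-60 25 2 [
[... 2796 characters left out ...]
0.95 -0.94  2.03 -0.2   0.27 -1.4 ] 0.0 0.0
60 45 1 [ 1.01  1.17 -1.24  2.03  0.85  0.39 -2.  ] 0.0 0.0
60 45 2 [ 1.01  1.17 -1.24  2.03  0.85  0.39  1.  ] 0.0 0.0
75 0 0 [ 0.9   1.37 -0.72  1.72 -0.84  1.06 -1.4 ] 0.0 0.0
75 0 1 [ 1.17  1.83 -1.36  1.72  0.13  0.8  -2.  ] 0.0 0.0
75 0 2 [ 1.17  1.83 -1.36  1.72  0.13  0.8   1.  ] 0.0 0.0
75 25 0 [ 0.84  1.08 -0.7   1.83 -0.73  0.79 -1.4 ] 0.0 0.0
75 25 1 [ 1.11  1.51 -1.34  1.83  0.41  0.67 -2.  ] 0.0 0.0
75 25 2 [ 1.11  1.51 -1.34  1.83  0.41  0.67  1.  ] 0.0 0.0
75 45 0 [ 0.7   0.87 -0.65  1.86 -0.53  0.64 -1.4 ] 0.0 0.0
75 45 1 [ 0.98  1.21 -1.25  1.86  0.53  0.64 -2.  ] 0.0 0.0
75 45 2 [ 0.98  1.21 -1.25  1.86  0.53  0.64  1.  ] 0.0 0.0
```

```bash
python3 - <<'E'
from ik import *
from h import bot
o=bot.observe(); q=np.array(o["qpos"]); x0=np.array(o["position"]); R0=Ro.from_euler('xyz',o["tool_rot"])
az,el=np.radians(-45),np.radians(25)
d=np.array([np.cos(az)*np.cos(el),np.sin(az)*np.cos(el),-np.sin(el)])
def ik6(x,R,q0,w=.01,m=.0):
    def res(q):
        X,A=fk(q,P,S); return np.r_[(X-x)*10,(A-R.as_matrix()).ravel()*2,w*(q-q0)]
    r=least_squares(res,np.clip(q0,lo+m+.002,hi-m-.002),bounds=(lo+m,hi-m)); X,A=fk(r.x,P,S)
    return r.x,np.linalg.norm(X-x),np.degrees((Ro.from_matrix(A).inv()*R).magnitude())
X0,A0=fk(q,P,S); print(X0-x0,np.degrees((Ro.from_matrix(A0).inv()*R0).magnitude()))
# minimal rotation bringing z to d, plus roll g about tool z
z=R0.as_matrix()[:,2]; ax=np.cross(z,d); ang=np.arctan2(np.linalg.norm(ax),z@d); Rm=Ro.from_rotvec(ax/np.linalg.norm(ax)*ang)*R0
for g in(0,-45,-90,-135):
    Rt=Rm*Ro.from_euler('z',g,degrees=True)
    rv=(R0.inv()*Rt).as_rotvec(); n=int(np.ceil(np.degrees(np.linalg.norm(rv))/10))
    qq=q.copy(); log=[]
    for k in range(1,n+1):
        qq,e,a=ik6(x0,R0*Ro.from_rotvec(rv*k/n),qq); log.append((round(e*1000,1),round(a,1)))
    print(g,n,(rv/n/2/np.pi).round(4),qq.round(2),max(l[0] for l in log),max(l[1] for l in log))
    for xx in([.5,.1,.28],[.55,.08,.2],[.563,.063,.10],[.614,.012,.068],[.614,.012,.13]):
        qq,e,a=ik6(np.array(xx),Rt,qq); print("   ",xx,qq.round(2),round(e*1000,1),round(a,1), Rt.as_matrix()[:,0].round(2))
E
```

```text
[-0.0002282   0.00828517  0.0023774 ] 3.2879395392873847
0 5 [-0.0229  0.0068 -0.    ] [-1.49  0.9   1.42  2.18  0.28  0.2  -2.52] 18.3 4.7
    [0.5, 0.1, 0.28] [-1.74  1.02  1.42  2.18  0.1   0.38 -2.52] 19.9 4.4 [0.62 0.1  0.78]
    [0.55, 0.08, 0.2] [-1.61  1.2   1.34  2.21 -0.07  0.17 -2.52] 0.0 0.0 [0.62 0.1  0.78]
    [0.563, 0.063, 0.1] [-1.56  1.47  1.29  2.2  -1.26  0.16 -1.53] 0.8 0.4 [0.62 0.1  0.78]
    [0.614, 0.012, 0.068] [-1.4   1.53  1.26  2.09 -1.26  0.16 -1.54] 8.2 3.8 [0.62 0.1  0.78]
    [0.614, 0.012, 0.13] [-1.41  1.41  1.33  2.13 -1.26  0.16 -1.41] 6.3 2.8 [0.62 0.1  0.78]
-45 7 [-0.0174 -0.0018 -0.017 ] [-1.53  0.86  1.39  2.25  1.04  0.2  -2.52] 0.0 0.0
    [0.5, 0.1, 0.28] [-1.73  0.83  1.22  2.23  0.83  0.49 -2.5 ] 0.0 0.0 [0.76 0.61 0.23]
    [0.55, 0.08, 0.2] [-1.57  1.08  1.21  2.21  0.74  0.23 -2.52] 0.0 0.0 [0.76 0.61 0.23]
    [0.563, 0.063, 0.1] [-1.5   1.3   1.11  2.16  0.56  0.16 -2.52] 6.2 2.6 [0.76 0.61 0.23]
    [0.614, 0.012, 0.068] [-1.33  1.36  1.08  2.05  0.58  0.16 -2.52] 13.2 6.1 [0.76 0.61 0.23]
    [0.614, 0.012, 0.13] [-1.34  1.23  1.1
[... 479 characters left out ...]
1.73 -2.45] 0.0 0.0 [ 0.46  0.76 -0.46]
    [0.614, 0.012, 0.13] [-0.05  1.   -0.79  2.18  1.89  1.71 -2.37] 0.0 0.0 [ 0.46  0.76 -0.46]
-135 14 [-0.0068 -0.0084 -0.0252] [-0.22  0.44 -0.54  2.25  1.59  1.31 -1.35] 0.0 0.0
    [0.5, 0.1, 0.28] [-0.47  0.53 -0.6   2.23  1.4   1.49 -1.48] 0.0 0.0 [-0.11  0.47 -0.88]
    [0.55, 0.08, 0.2] [-0.43  0.72 -0.52  2.21  1.57  1.46 -1.61] 0.0 0.0 [-0.11  0.47 -0.88]
    [0.563, 0.063, 0.1] [-0.43  0.94 -0.45  2.21  1.72  1.48 -1.8 ] 0.0 0.0 [-0.11  0.47 -0.88]
    [0.614, 0.012, 0.068] [-0.33  0.99 -0.38  2.16  1.87  1.42 -1.78] 0.0 0.0 [-0.11  0.47 -0.88]
    [0.614, 0.012, 0.13] [-0.31  0.86 -0.41  2.18  1.81  1.39 -1.67] 0.0 0.0 [-0.11  0.47 -0.88]
```

```bash
cat > plan.py <<'E'
from ik import *
from h import bot
def ik6(x,R,q0,w=.01,m=.0):
    def res(q):
        X,A=fk(q,P,S); return np.r_[(X-x)*10,(A-R.as_matrix()).ravel()*2,w*(q-q0)]
    r=least_squares(res,np.clip(q0,lo+m+.002,hi-m-.002),bounds=(lo+m,hi-m)); X,A=fk(r.x,P,S)
    return r.x,np.linalg.norm(X-x),np.degrees((Ro.from_matrix(A).inv()*R).magnitude())
az,el=np.radians(-45),np.radians(25)
d=np.array([np.cos(az)*np.cos(el),np.sin(az)*np.cos(el),-np.sin(el)])
ty=np.cross([0,0,1.],d)*1.; ty/=np.linalg.norm(ty)
def Rcanon(sgn):
    y=ty*sgn; x=np.cross(y,d); return Ro.from_matrix(np.c_[x,y,d])
E
python3 - <<'E'
from plan import *
o=bot.observe(); q=np.array(o["qpos"]); x0=np.array(o["position"]); R0=Ro.from_euler('xyz',o["tool_rot"])
for s in(1,-1):
    Rt=Rcanon(s); rv=(R0.inv()*Rt).as_rotvec(); print(s,Rt.as_matrix()[:,0].round(2),np.degrees(rv).round(1))
    n=16;qq=q.copy();m=0
    if np.linalg.norm(rv)<1.5: n=8
    for k in range(1,n+1):
        qq,e,a=ik6(x0,R0*Ro.from_rotvec(rv*k/n),qq); m=max(m,e*1000,a)
    print(n,(rv/n/2/np.pi).round(4),qq.round(2),m)
    for xx in([.5,.1,.28],[.55,.08,.2],[.563,.063,.10],[.614,.012,.068],[.614,.012,.13]):
        qq,e,a=ik6(np.array(xx),Rt,qq); print("   ",xx,qq.round(2),round(e*1000,1),round(a,1))
E
```

```text
1 [-0.3   0.3  -0.91] [ -30.2  -48.8 -140.5]
16 [-0.0052 -0.0085 -0.0244] [-0.18  0.45 -0.6   2.25  1.59  1.34 -1.09] 0.01215464710926714
    [0.5, 0.1, 0.28] [-0.44  0.55 -0.65  2.23  1.4   1.52 -1.23] 0.0 0.0
    [0.55, 0.08, 0.2] [-0.4   0.73 -0.57  2.21  1.58  1.49 -1.35] 0.0 0.0
    [0.563, 0.063, 0.1] [-0.4   0.95 -0.49  2.21  1.72  1.51 -1.54] 0.0 0.0
    [0.614, 0.012, 0.068] [-0.3   1.   -0.41  2.16  1.88  1.45 -1.51] 0.0 0.0
    [0.614, 0.012, 0.13] [-0.28  0.87 -0.45  2.18  1.82  1.42 -1.41] 0.0 0.0
-1 [ 0.3  -0.3   0.91] [-37.   22.9  29. ]
8 [-0.0128  0.0079  0.0101] [-1.43  0.9   1.42  2.18 -0.22  0.16 -2.52] 39.86781098603458
    [0.5, 0.1, 0.28] [-1.69  1.08  1.42  2.28 -0.46  0.16 -2.52] 59.2 6.8
    [0.55, 0.08, 0.2] [-1.63  1.28  1.41  2.21 -0.61  0.21 -2.52] 0.0 0.0
    [0.563, 0.063, 0.1] [-1.56  1.47  1.29  2.2  -1.26  0.16 -2.07] 0.8 0.4
    [0.614, 0.012, 0.068] [-1.4   1.53  1.26  2.09 -1.26  0.16 -2.08] 8.2 3.8
    [0.614, 0.012, 0.13] [-1.41  1.41  1.33  2.13 -1.26  0.16 -1.94] 6.3 2.8
```

```bash
python3 -m handwheel '[[0,0,0,-0.0052,-0.0085,-0.0244],[0,0,0,-0.0052,-0.0085,-0.0244],[0,0,0,-0.0052,-0.0085,-0.0244],[0,0,0,-0.0052,-0.0085,-0.0244],[0,0,0,-0.0052,-0.0085,-0.0244],[0,0,0,-0.0052,-0.0085,-0.0244],[0,0,0,-0.0052,-0.0085,-0.0244],[0,0,0,-0.0052,-0.0085,-0.0244]]'
python3 - <<'E'
from plan import *
o=bot.observe();print(np.array(o["qpos"]).round(3)); R0=Ro.from_euler('xyz',o["tool_rot"]);print(R0.as_matrix().round(2))
rv=(R0.inv()*Rcanon(1)).as_rotvec();print(np.degrees(rv),rv/8/2/np.pi)
E
```

```text
clock: 23.88
position: [0.5609, -0.0005, 0.3065]
tool_rot: [2.496, 0.182, 1.073]
force: [-0.6, -0.4, 0.4]
grip_width: -0.0001
[ 0.008  0.242 -0.542  2.053  1.015  0.929 -1.607]
[[ 0.47  0.75  0.46]
 [ 0.86 -0.29 -0.41]
 [-0.18  0.59 -0.79]]
[-14.99330475 -24.40807051 -69.72227314] [-0.00520601 -0.00847502 -0.02420912]
```

```bash
python3 -m handwheel '[[0,0,0,-0.0052,-0.0085,-0.0242],[0,0,0,-0.0052,-0.0085,-0.0242],[0,0,0,-0.0052,-0.0085,-0.0242],[0,0,0,-0.0052,-0.0085,-0.0242],[0,0,0,-0.0052,-0.0085,-0.0242],[0,0,0,-0.0052,-0.0085,-0.0242],[0,0,0,-0.0052,-0.0085,-0.0242],[0,0,0,-0.0052,-0.0085,-0.0242]]'
cat >> plan.py <<'E'
def to(*pts):
    o=bot.observe(); x=np.array(o["position"]); R=Ro.from_euler('xyz',o["tool_rot"]).as_matrix()
    print("now",x.round(4),"q",np.array(o["qpos"]).round(2)); print(R.round(3))
    for p in pts:
        p=np.array(p); v=R.T@(p-x)/.025; n=int(np.ceil(np.abs(v).max())); print(p,"total",v.round(2),"n",n,"row",(v/n).round(3)); x=p
E
python3 - <<'E'
from plan import *
to([.54,.08,.28],[.55,.08,.2],[.557,.069,.106])
E
```

```text
clock: 24.88
position: [0.5608, -0.0001, 0.3065]
tool_rot: [-3.139, 1.136, 2.358]
force: [-0.1, -1.0, 0.8]
grip_width: -0.0002
now [ 5.608e-01 -1.000e-04  3.065e-01] q [-0.24  0.42 -0.55  2.22  1.48  1.37 -1.  ]
[[-0.298  0.707  0.641]
 [ 0.297  0.707 -0.642]
 [-0.907 -0.001 -0.421]]
[0.54 0.08 0.28] total [ 2.16  1.68 -2.14] n 3 row [ 0.721  0.559 -0.714]
[0.55 0.08 0.2 ] total [2.78 0.29 1.6 ] n 3 row [0.928 0.095 0.535]
[0.557 0.069 0.106] total [ 3.2  -0.11  2.05] n 4 row [ 0.799 -0.027  0.511]
```

```bash
python3 -m handwheel '[[0.72,0.56,-0.71,0,0,0],[0.72,0.56,-0.71,0,0,0],[0.72,0.56,-0.71,0,0,0],[0.93,0.1,0.53,0,0,0],[0.93,0.1,0.53,0,0,0],[0.93,0.1,0.53,0,0,0],[0,0,0,0,0,0]]'
python3 - <<'E'
from plan import *
from h import *
to([.557,.069,.106],[.614,.012,.068],[.614,.012,.13])
for n in("wrist","side","top"):
  f=bot.grab_frame(n); p=f["pixels"]
  print(n,[proj(f,v).round() for v in([.613,-.016,.108],[.612,.039,.108],[.55,.08,.2])])
  cv2.imwrite(f"pics/{n}14.png",p)
E
```

```text
clock: 25.75
position: [0.5504, 0.0805, 0.1992]
tool_rot: [3.14, 1.134, 2.352]
force: [-0.5, -0.2, -0.1]
grip_width: -0.0
now [0.5504 0.0805 0.1992] q [-0.42  0.71 -0.55  2.17  1.48  1.51 -1.25]
[[-0.298  0.709  0.639]
 [ 0.3    0.705 -0.643]
 [-0.906  0.001 -0.423]]
[0.557 0.069 0.106] total [ 3.16 -0.14  2.04] n 4 row [ 0.791 -0.034  0.51 ]
[0.614 0.012 0.068] total [0.01 0.01 3.56] n 4 row [0.004 0.003 0.891]
[0.614 0.012 0.13 ] total [-2.25  0.   -1.05] n 3 row [-0.749  0.    -0.349]
wrist [array([233., 149.]), array([272., 134.]), array([255., 240.])]
side [array([276., 229.]), array([274., 217.]), array([250., 178.])]
top [array([293., 171.]), array([275., 172.]), array([262., 185.])]
```

View pics/wrist14.png

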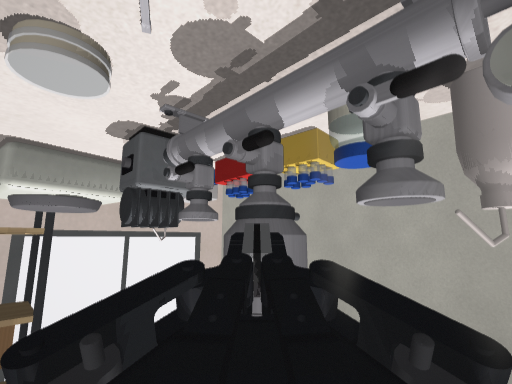

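View pics/side14.png

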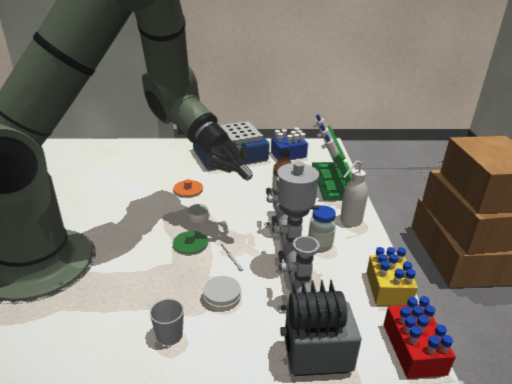

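View pics/top14.png

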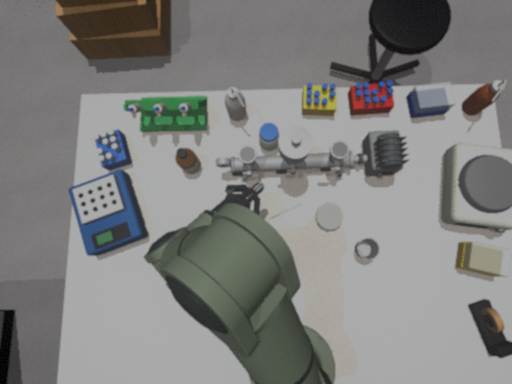

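Upside-down wrist view: the funnel lever's black grip is at (262,137), where I predicted, and the bare lever (425,75) is level. I'll lower to the pre-pose and check before going in.

```bash
python3 -m handwheel '[[0.79,-0.03,0.51,0,0,0],[0.79,-0.03,0.51,0,0,0],[0.79,-0.03,0.51,0,0,0],[0.79,-0.03,0.51,0,0,0],[0,0,0,0,0,0]]'
python3 - <<'E'
from plan import *
from h import *
to([.614,.012,.068])
for n in("wrist","side"):
  f=bot.grab_frame(n); p=f["pixels"]
  print(n,[proj(f,v).round() for v in([.613,-.016,.108],[.612,.039,.108],[.614,.012,.068])])
  cv2.imwrite(f"pics/{n}15.png",p)
E
```

```text
clock: 26.52
position: [0.558, 0.0686, 0.1076]
tool_rot: [3.132, 1.134, 2.342]
force: [-0.0, -0.5, 0.1]
grip_width: -0.0005
now [0.558  0.0686 0.1076] q [-0.42  0.91 -0.49  2.16  1.6   1.51 -1.43]
[[-0.295  0.711  0.638]
 [ 0.303  0.703 -0.643]
 [-0.906  0.004 -0.423]]
[0.614 0.012 0.068] total [ 0.09 -0.01  3.56] n 4 row [ 0.022 -0.001  0.89 ]
wrist [array([234., 239.]), array([278., 239.]), array([256., 193.])]
side [array([276., 229.]), array([274., 217.]), array([275., 235.])]
```

View pics/wrist15.png

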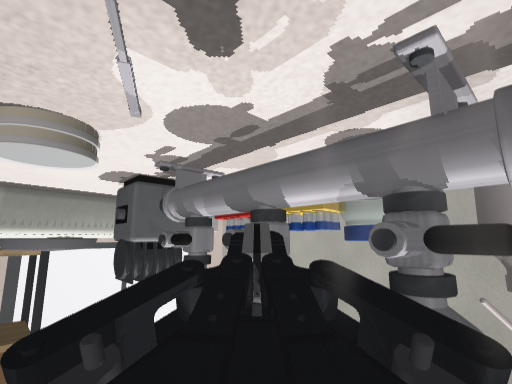

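View pics/side15.png

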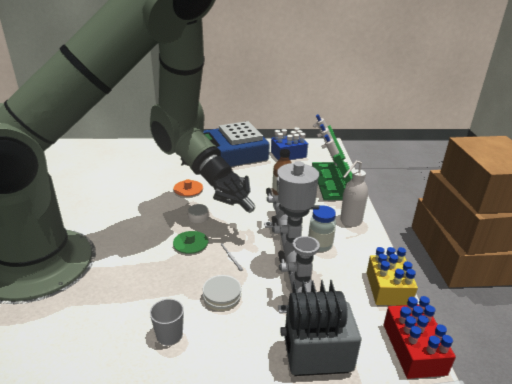

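```bash
python3 -m handwheel '[[0.02,0,0.9,0,0,0],[0.02,0,0.9,0,0,0],[0.02,0,0.9,0,0,0],[0.02,0,0.85,0,0,0],[0,0,0,0,0,0]]'
python3 - <<'E'
from plan import *
from h import *
to([.614,.012,.085],[.614,.012,.13])
for n in("wrist","side"):
  f=bot.grab_frame(n); p=f["pixels"]
  if n!="wrist": p=cv2.resize(p[162:282,208:348],None,fx=4,fy=4,interpolation=cv2.INTER_CUBIC)
  cv2.imwrite(f"pics/{n}16.png",p)
E
```

```text
clock: 27.25
position: [0.6146, 0.0113, 0.0695]
tool_rot: [3.128, 1.135, 2.336]
force: [-0.5, 0.4, -0.1]
grip_width: -0.0003
now [0.6146 0.0113 0.0695] q [-0.31  0.98 -0.41  2.11  1.77  1.44 -1.41]
[[-0.293  0.712  0.638]
 [ 0.305  0.702 -0.644]
 [-0.906  0.006 -0.422]]
[0.614 0.012 0.085] total [-0.55  0.   -0.29] n 1 row [-0.547  0.004 -0.295]
[0.614 0.012 0.13 ] total [-1.63  0.01 -0.76] n 2 row [-0.816  0.005 -0.38 ]
```

View pics/wrist16.png

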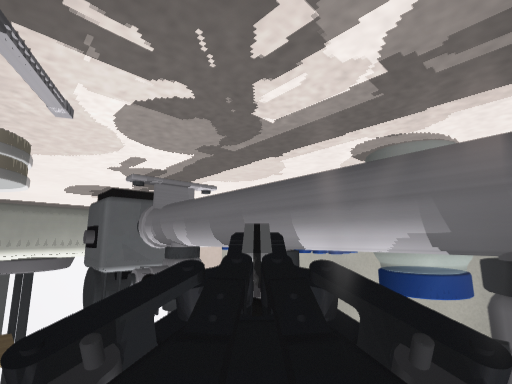

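View pics/side16.png

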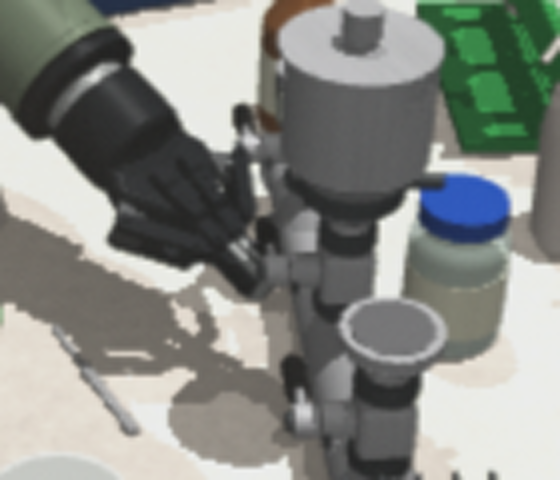

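Fingertips are under the funnel lever and nothing is touching. Now lifting.

```bash
python3 -m handwheel '[[-0.4,0,-0.19,0,0,0],[-0.4,0,-0.19,0,0,0],[-0.4,0,-0.19,0,0,0],[0,0,0,0,0,0]]'
python3 -m handwheel '[[-0.4,0,-0.19,0,0,0],[-0.3,0,-0.14,0,0,0],[0,0,0,0,0,0]]'
python3 - <<'E'
from plan import *
from h import *
print(bot.observe()["position"],bot.observe()["force"])
f=bot.grab_frame("side"); p=f["pixels"]
p=cv2.resize(p[162:282,208:348],None,fx=4,fy=4,interpolation=cv2.INTER_CUBIC)
cv2.imwrite(f"pics/side17.png",p)
E
```

```text
clock: 27.85
position: [0.614, 0.0126, 0.1026]
tool_rot: [3.127, 1.134, 2.337]
force: [-3.5, 2.7, -3.2]
grip_width: -0.0003
clock: 28.22
position: [0.614, 0.0123, 0.1218]
tool_rot: [3.127, 1.134, 2.337]
force: [0.2, -0.1, 0.2]
grip_width: 0.0
[0.61404315 0.01225469 0.12183958] [ 0.19858825 -0.06648284  0.18645686]
```

View pics/side17.png

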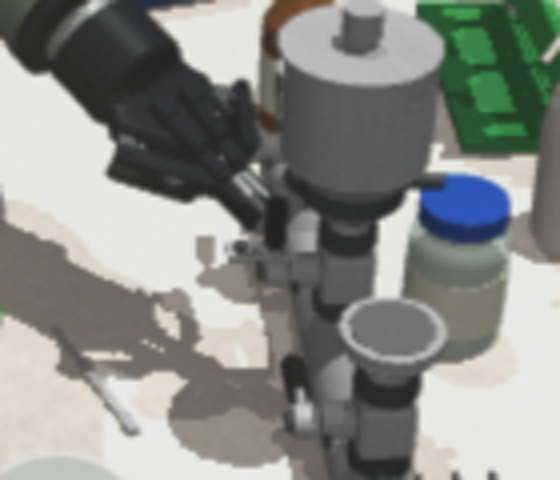

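The lever has snapped up (black grip at side-zoom (276,222) above the pivot) and the force is gone. Retreating along the tool axis to check.

```bash
python3 -m handwheel '[[0,0,-0.7,0,0,0],[0,0,-1,0,0,0],[0,0,-1,0,0,0],[0,0,-1,0,0,0],[0,0,-1,0,0,0],[0,0,-1,0,0,0],[-0.5,0,0,0,0,0],[0,0,0,0,0,0]]'
python3 - <<'E'
from h import *
print(bot.observe()["position"],bot.observe()["force"])
for n in("side","top","wrist"):
  f=bot.grab_frame(n); p=f["pixels"]
  print(n,[proj(f,v).round() for v in([.613,-.016,.108],[.613,-.016,.163],[.612,.039,.108])])
  if n=="side": p=cv2.resize(p[152:282,208:348],None,fx=4,fy=4,interpolation=cv2.INTER_CUBIC)
  cv2.imwrite(f"pics/{n}18.png",p)
E
```

```text
clock: 29.28
position: [0.5265, 0.0999, 0.1933]
tool_rot: [3.128, 1.134, 2.338]
force: [0.4, 0.1, -0.0]
grip_width: -0.0003
[0.52649636 0.09994242 0.19331259] [ 0.39352737  0.05085113 -0.01050429]
side [array([276., 229.]), array([277., 211.]), array([274., 217.])]
top [array([293., 171.]), array([294., 167.]), array([275., 172.])]
wrist [array([239., 163.]), array([238., 211.]), array([274., 152.])]
```

View pics/side18.png

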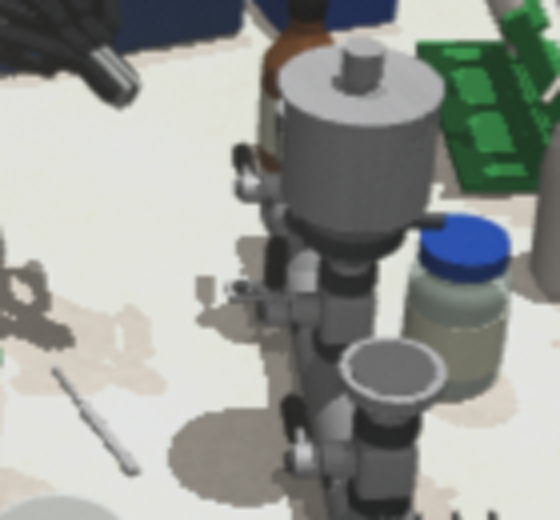

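View pics/wrist18.png

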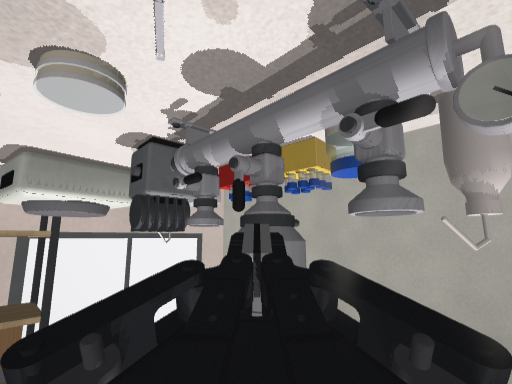

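View pics/top18.png

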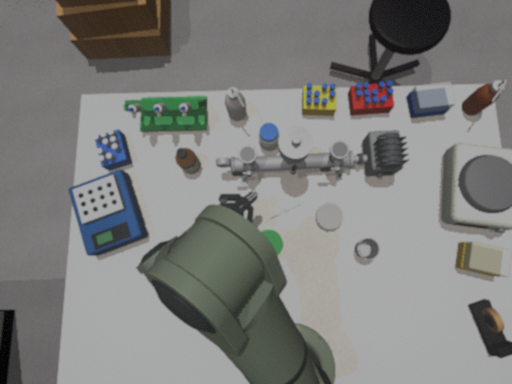

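```bash
python3 - <<'E'
from h import *
f=bot.grab_frame("side"); cv2.imwrite("pics/sidefin.png",f["pixels"])
print(bot.job_done())
E
```

```text
the job is handed in; nothing more can be done
None
```

View pics/sidefin.png

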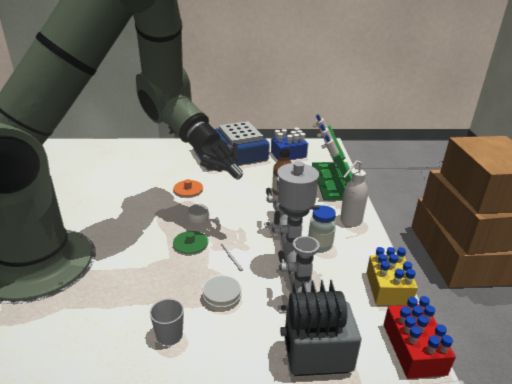

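The job is done and handed in at about 29.5 s of the 61 s allowed. I set the steel lid on the funnel, then shut the open +y bare valve. Last, I lifted the funnel valve's lever from below with the tool tilted, and it snapped upright.

**Final pictures:**
- **Lid:** it lies flat and centred on the funnel. Contact came at a tool height of 0.273 m, as expected for a seated lid.
- **Valves:** the funnel lever stands vertical, and the bare and spare levers are level.
- **Things lying about:** everything in view is where it was. The orange look-alike lid and the filter tin are hidden by the arm in the last top picture, but the last side picture shows them in place.
- **Contact:** the gripper touches nothing, and every wrist force I read stayed at 7 N or below.

**What failed or disagreed:**
- My first try at tilting the tool ran joints 6 and 7 to their limits in free air, so I re-planned to come in from the front left.
- The cameras disagreed by 3–9 mm on the lid and funnel positions, so I corrected both by eye from close up.

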